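# Tuck a backing plate under the lapped seam of a corroded tin

## Robot

A 6-joint arm with a two-finger parallel gripper is mounted at the origin on the work surface. World frame = base frame: x ahead of the robot, y to its left, z up, the work surface at z = 0. Lengths are in m, angles in rad, forces in N, time in s.
With the tool pointing down it reaches from about 0.275 to 0.825 m from the base axis. Payload 4.9 kg.
Tool frame: the origin (TCP) lies on the centre line of the jaws, within the pads' length; the fingertips stand 19 mm ahead of it and the grasp point (between the pads) is the TCP (bot.tips_ahead is the distance from the TCP to the fingertips, in m); z points along the fingers, y is the direction in which the jaws open and shut (so a half turn about z gives the same grasp; the last joint's range is limited). The gripper opens to 85 mm and grips with 20 to 120 N. Pads are 22 mm wide; open, the fingers measure 114 mm over their backs; the gripper's body (76 mm by 85 mm) begins 54 mm behind the grasp point. The pads swing forward as they close: fully open they stand 13 mm farther back than shut.
Start: joints at [0.975, 0.326, -0.193, 1.052, 0, 1.437], TCP at [0.245, 0.492, 0.25] pointing down, gripper open.
Joint ranges: [-2.65, 2.65], [-0.97, 1.79], [-1.3, 1.35], [-1.93, 2.1], [-1.47, 1.37], [-3.14, 3.14]. Speed limits (rad/s): [2.57, 2.57, 3.14, 3.14, 3.14, 3.14].

## Interface

Orientations are given as a rotation vector (axis times angle).
In Python, from cell import bot gives the robot as it stands. The module is installed in compiled form; this text tells all that it offers.
- The arm moves only by the shell command python3 -m jog 'ROWS'. ROWS is JSON, a list of rows, each a list of 3 entries, a list of its own where there are three numbers: the shift along the tool's x, y, z in cm, then the turn, a rotation vector about the tool's x, y, z in degrees, then the closure, from -1 (fully open) to 1 (shut). In form: [[[tx, ty, tz], [wx, wy, wz], gripper], ...]. A call has 1 to 5 rows; each row is the pose to reach, as a shift and turn from the pose commanded when the call began, along the tool's axes at that moment; what a row does not reach only later rows make up. A row lasts 1/10 s, in which the tool goes at most 50 mm and 8.59 degrees, less where a joint would pass 70% of its speed; a pose out of reach is approached as far as the arm can. A call with a gripper value outside its range is refused whole. The fingers move at their own pace and stop on an object; the grip force is fixed at half the most. Time passes only in rows, so rows that repeat a pose let the fingers close. It gives the time, the measured TCP pose, the force and the opening at its end, in the units of the state.
- bot.read_state(): the state, without advancing time (a new reading comes with each control period).
- bot.get_image(name): name is "side" or "top"; returns a dict with "frame" (420x560x3 uint8, red, green, blue), "mtx" (3x3 intrinsics, pixels), "dist" ([k1, k2, p1, p2, k3] as OpenCV has them; the pictures are not rectified), "rvec" (rotation vector, rad) and "tvec" (3), from world to camera coordinates, as OpenCV has them. Camera axes: x right, y down, z forward; pixel columns grow to the right and rows downward; lengths in m; the calibration is good to about 2 mm. A picture is of the moment at which its call begins. There is no depth.
- bot.sign_off(): hands the job in, once; it reports no verdict.
The state is a dict: "time": time; "joints": joint angles; "qvel": joint speeds; "tau": joint torques, N m; "tcp_pos": TCP position; "tcp_rot": TCP orientation; "force": force on the tool from outside, world axes, zero at the start; "ft_torque": the same for the moment, N m; "opening": finger opening in m.
Only numpy, scipy, OpenCV 4.12 (cv2) and the standard library are available. Lean on these libraries where they do the work, as an engineer would, in place of code of your own. Each camera call takes 0.05 s, during which the arm holds its last target.

## Task

Lift the lid off the grey storage box, lay it flat, right way up, on the open bench beside the box and let go of it; then take out the backing plate by its wooden batten. Slide the plate's leading edge about 25 mm under the middle of the tin's loose flap, square to the lip and without lifting the flap, and gently press the plate down flat on the sheet below (about 8 N). Finish while still gripping the batten and holding the plate pressed there; leave everything else on the bench where it is.

Things in the scene. Friction and masses are not known exactly. Their poses are not given: they have to be found in the camera images.
- tin: corroded rectangular metal tin lying on its side in a sprung plywood cradle; 200 mm long (x), 140 mm wide (y). Origin: underside centre of the cradle plate, 36 mm above the bench. Its flat upper sheet lies 96 mm above the origin, 132 mm above the bench. x points level from the bare half of that sheet towards and under the flap, the way the plate is pushed in; z up
- stand: fixed plywood base under the cradle, 250 by 170 mm, origin on the bench. On its springs the cradle with the tin moves only straight down: it does not give below about 4.5 N of push, then about 1 mm for each further 2 N, up to 10 mm, and comes back up when released
- panel (a point): point on the bare part of the tin's flat upper sheet (the lower of the two lapped sheets), midway across, 55 mm before the flap's lip; the bare part is 110 mm long (x) by 140 mm wide (y); axes as the tin's
- flap_lip (a point): middle of the lower edge of the flap's free lip. The flap is the upper lapped sheet: rusty, 120 mm wide (y), 78 mm deep (x), 2.5 mm thick, hinged along its far edge. At rest it is level, its underside 9 mm above the lower sheet; the gap is 75 mm deep. x points from lip to hinge, z up. It weighs 80 g and lifts at a touch
- flap (a joint): angle of the flap in rad: 0 at rest, growing as the lip is lifted (0.1 is 8 mm at the lip)
- box: the grey lidded storage box, fixed to the bench: 140 mm (x) by 120 mm (y) by 50 mm high, walls and floor 5 mm thick, open on top when the lid is off. Origin: centre of its underside, on the bench. Beside it (y), on the side away from the tin, at least 220 mm of bench is clear
- lid: the loose grey lid over the storage box: 151 mm (x) by 131 mm (y), 13 mm high with its 10 mm skirt that goes outside the box walls (about 2 mm play all round); about 180 g; origin at the centre of the skirt's lower edge. It lifts straight off
- lid_grip (a point): centre, half-way up, of the upright bar handle on the lid: 14 mm thick (x), 60 mm long (y), 30 mm high; 15 mm above the lid's top face and 28 mm above the skirt's lower edge; x and y axes as the lid's, z up
- plate: the backing plate that lies flat in the storage box: aluminium blade 85 mm (x) by 80 mm (y), 4 mm thick, with a wooden grip batten standing on it; about 90 g. Origin: centre of the blade's underside; x points to its leading edge, z up
- plate_grip (a point): centre, half-way up, of the wooden grip batten of the plate: 12 mm thick (x), 60 mm long (y), 35 mm high above the blade; its top is 39 mm and this point 21.5 mm above the blade's underside. It stands 22 mm behind the blade's middle, 64.5 mm behind the leading edge; axes as the plate's
- plate_edge (a point): middle of the lower corner of the plate's leading edge, the long free edge away from the batten, which goes under the flap; axes as the plate's
- brush: a brush 170 mm long lying between tin and box; bystander, to be left where it is
- tape: a tape measure 62 mm long, 58 mm high, behind them; bystander, to be left where it is. Origin: its underside
Not all that is in view belongs to the job. Leave any purple look-alike of the lid alone. Leave any green look-alike of the box alone.

How it is judged:
By the outcome, as a careful person would: the job done as asked, in the order asked, and still so for the second after the job is handed in, while the arm keeps its last pose, push and grip.
It also fails if it takes over 61 s, if anything falls off the work surface, if the arm or the gripper's body presses on something with over 40 N, if the wrist force passes 120 N, or if a joint passes its speed limit or range.

## Working session

There is one attempt and no reset: what is moved stays moved. The work goes in short steps, Python scripts to look and compute and a shell command to move; the robot and the scene stay as the last step left them, time stands still between calls to the robot, and variables do not carry over. Pictures are saved under pics/ and viewed, and the job is handed in when it is done.

```bash
mkdir -p pics; ls; cat > h.py <<'E'
import numpy as np, cv2
from cell import bot
def snap(n,f):
    d=bot.get_image(n); cv2.imwrite(f'pics/{f}.png',d['frame'][:,:,::-1]); np.savez(f'pics/{f}.npz',**d); return d
def load(f): return dict(np.load(f'pics/{f}.npz'))
def px2w(d,uv,z):
    n=cv2.undistortPoints(np.array([[uv]],float),d['mtx'],d['dist'])[0,0]
    R=cv2.Rodrigues(d['rvec'])[0]; t=d['tvec'].reshape(3)
    c=-R.T@t; r=R.T@np.array([n[0],n[1],1]); return c+r*(z-c[2])/r[2]
def w2px(d,p):
    return cv2.projectPoints(np.atleast_2d(np.array(p,float)),d['rvec'],d['tvec'],d['mtx'],d['dist'])[0][:,0]
def crop(f,x0,y0,w,h,s,o):
    im=cv2.imread(f'pics/{f}.png')[y0:y0+h,x0:x0+w]; cv2.imwrite(f'pics/{o}.png',cv2.resize(im,None,fx=s,fy=s,interpolation=cv2.INTER_CUBIC))
E
python3 - <<'E'
from h import *
for n in('top','side'):
    d=snap(n,n+'0'); R=cv2.Rodrigues(d['rvec'])[0]; print(n,-R.T@d['tvec'].reshape(3),R[2])
s=bot.read_state();print(s['time'],s['tcp_pos'],s['tcp_rot'],s['force'],s['opening'])
E
```

```text
pics
top [ 0.3062833  -0.07349887  1.28750427] [ 0.19436932 -0.01682445 -0.98078413]
side [ 0.21994142 -0.69909171  0.71642893] [ 0.35386455  0.68728526 -0.63436492]
0.1 [0.24475733 0.49200133 0.24958747] [-7.18805082e-01 -3.05766342e+00  2.22968924e-03] [-0.21318268 -0.71873341 -0.10889786] 0.08526592763607536
```

View pics/top0.png

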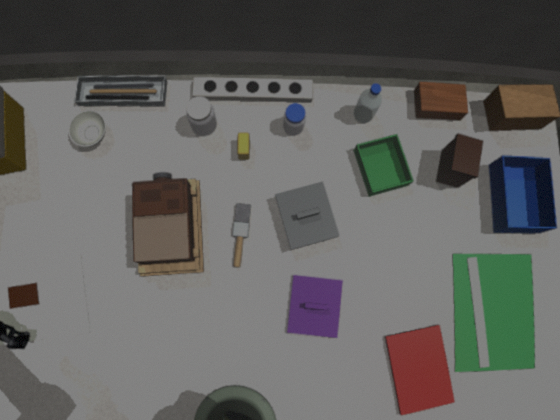

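View pics/side0.png

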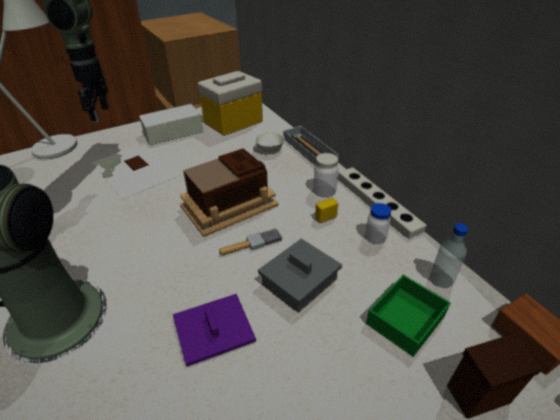

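Candidates: the lid and box are the grey lidded one, top (307,215); the look-alikes are the purple lid (315,306) and the green box (384,165). The tin with its cradle is at (165,225) and the flap is its darker upper part at (162,196). I'll check these in close crops.

```bash
python3 - <<'E'
from h import *
crop('top0',265,170,85,90,6.5,'c1'); crop('top0',120,165,95,120,5,'c2'); crop('side0',170,140,120,100,6,'c3');crop('side0',250,230,100,85,7,'c4')
E
```

```text
(no output)
```

View pics/c1.png

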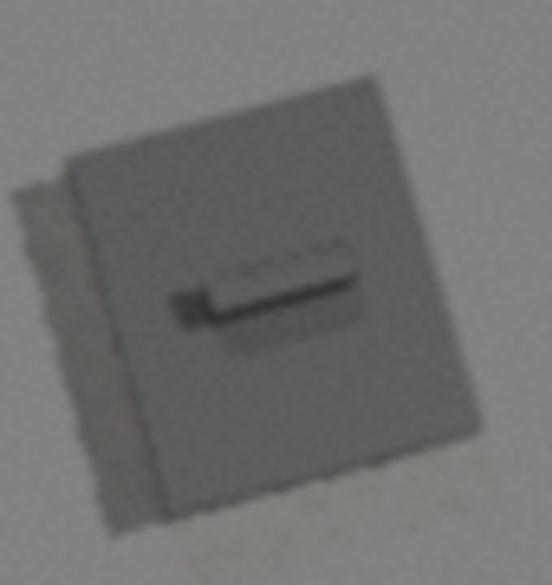

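View pics/c2.png

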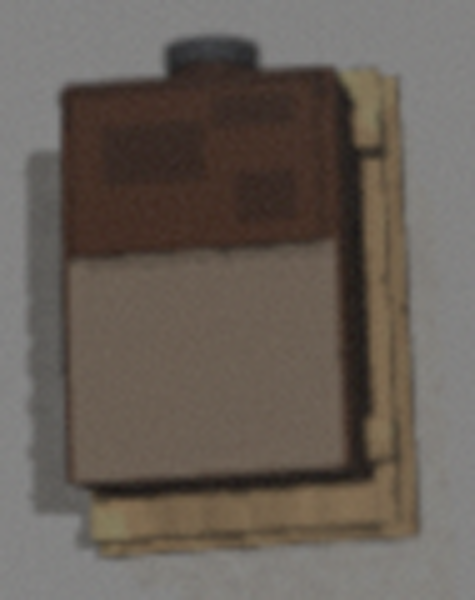

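View pics/c3.png

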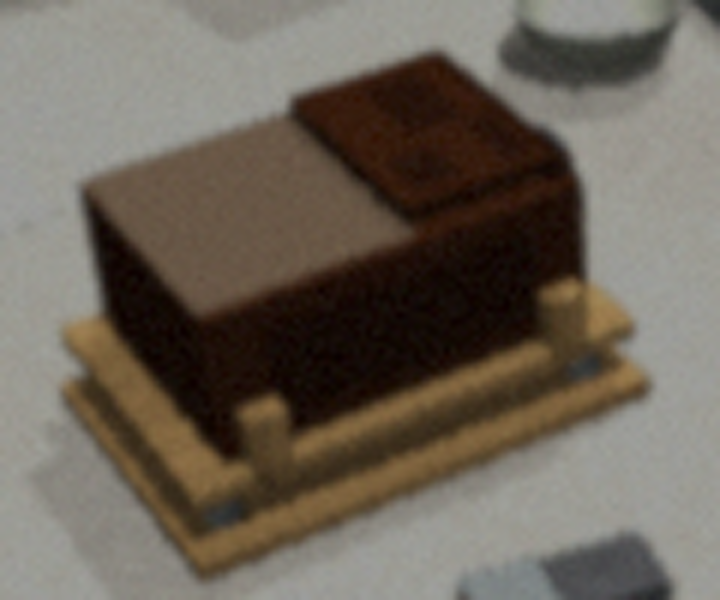

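View pics/c4.png

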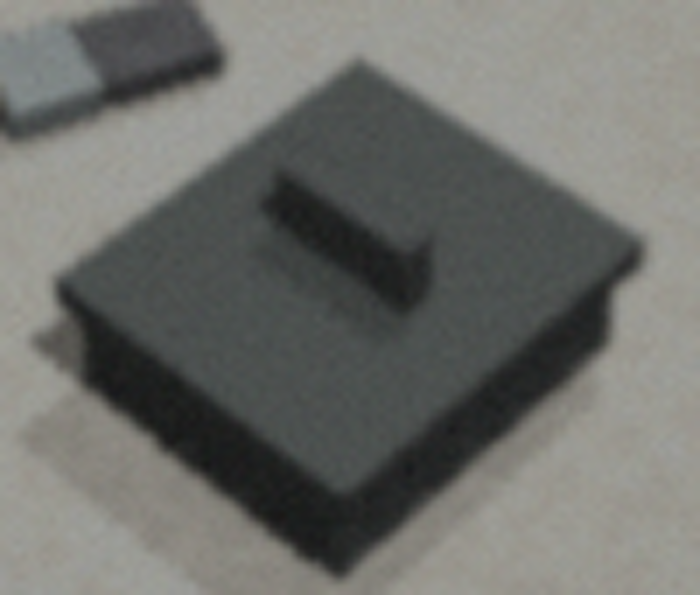

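```bash
cat > fit.py <<'E'
from h import *
from scipy.optimize import least_squares
def fit(obs,x0):
    # obs: list of (view dict, local pts, px); returns x,y,yaw
    def f(p,full=False):
        c,s=np.cos(p[2]),np.sin(p[2]); r=[]
        for d,L,u in obs:
            L=np.array(L,float); W=np.c_[p[0]+c*L[:,0]-s*L[:,1],p[1]+s*L[:,0]+c*L[:,1],L[:,2]]
            r.append(w2px(d,W)-np.array(u))
        return r if full else np.concatenate(r).ravel()
    o=least_squares(f,x0,loss='soft_l1'); return o.x,[np.round(a,1).tolist() for a in f(o.x,True)]
E
python3 - <<'E'
from fit import *
t=load('top0');s=load('side0')
C=lambda pts,x0,y0,k:[((x+.5)/k-.5+x0,(y+.5)/k-.5+y0) for x,y in pts]
# lid: local x up in image, y left
a,b=.0755,.0655
tl=C([(68,157),(375,75),(482,430),(172,520)],265,170,6.5)
L=[(a,b,.053),(a,-b,.053),(-a,-b,.053),(-a,b,.053)]
sl=C([(58,282),(360,60),(642,240),(343,495)],250,230,7)
Ls=[(-a,b,.053),(a,b,.053),(a,-b,.053),(-a,-b,.053)]
g=px2w(t,tl[0],.053);print([px2w(t,u,.053)[:2].round(4) for u in tl]);print([px2w(s,u,.053)[:2].round(4) for u in sl])
for o in ([(t,L,tl)],[(s,Ls,sl)],[(t,L,tl),(s,Ls,sl)]): print(fit(o,[.4,-.08,.2]))
tt=C([(75,483),(347,468),(68,260),(337,238),(65,88),(335,70)],120,165,5)
print([px2w(t,u,.132)[:2].round(4) for u in tt])
T=[(-.1,.07,.132),(-.1,-.07,.132),(.01,.06,.1435)]
st=C([(85,187),(205,318),(290,103),(415,218),(436,52),(575,165)],170,140,6)
print([px2w(s,u,.132 if i<2 else .1435)[:2].round(4) for i,u in enumerate(st)])
Tt=[(-.1,.07,.132),(-.1,-.07,.132),(.01,.06,.1435),(.01,-.06,.1435),(.088,.06,.1435),(.088,-.06,.1435)]
for o in ([(t,Tt,tt)],[(s,Tt,st)],[(t,Tt,tt),(s,Tt,st)]): print(fit(o,[.4,.25,.05]))
E
```

```text
[array([ 0.6006, -0.0908]), array([ 0.638 , -0.2145]), array([ 0.4935, -0.2575]), array([ 0.455 , -0.1347])]
[array([ 0.4569, -0.1332]), array([ 0.6007, -0.0883]), array([ 0.638 , -0.2118]), array([ 0.4952, -0.2556])]
(array([ 0.54677402, -0.17442364,  0.29509294]), [[[-0.4, 0.2], [0.2, -0.0], [0.6, -0.0], [-0.4, -0.2]]])
(array([ 0.54780295, -0.17197473,  0.2979989 ]), [[[-0.5, -0.4], [-0.2, -0.3], [0.6, -0.0], [0.1, 0.4]]])
(array([ 0.54710741, -0.1733867 ,  0.29612848]), [[[-0.8, 0.1], [-0.2, -0.2], [0.2, -0.2], [-0.8, -0.3]], [[-0.5, 0.1], [-0.1, 0.2], [0.7, 0.5], [0.1, 1.0]]])
[array([0.4073, 0.2444]), array([0.4186, 0.1125]), array([0.5162, 0.2557]), array([0.5304, 0.1233]), array([0.6028, 0.2643]), array([0.6148, 0.1293])]
[array([0.4086, 0.2434]), array([0.4229, 0.1135]), array([0.516 , 0.2482]), array([0.5285, 0.124 ]), array([0.5985, 0.2583]), array([0.6116, 0.1282])]
(array([0.51337799, 0.18667767, 0.08675769]), [[[-1.3, -0.2], [1.8, -0.5], [2.2, -1.6], [-2.6, -0.2], [2.6, 1.6], [-3.1, 2.1]]])
(array([0.51452278, 0.18556945, 0.0903016 ]), [[[-0.3, -0.5], [0.2, 1.5], [1.2, 0.0], [0.1, -0.6], [0.1, 0.9], [-2.2, -0.5]]])
(array([0.51400329, 0.18572758, 0.08813733]), [[[-0.9, -0.4], [2.3, -0.7], [2.6, -1.8], [-2.2, -0.5], [2.9, 1.4], [-2.7, 1.8]], [[-0.5, -0.5], [-0.0, 1.5], [1.1, 0.0], [-0.2, -0.6], [0.0, 0.9], [-2.4, -0.5]]])
```

The two lid fits agree: (0.547,-0.173), yaw 17°. The tin is at about (0.514,0.186), yaw about 5°, and I'll refine that later. Next, a helper that converts a world target to tool-axis shifts.

```bash
cat > go.py <<'E'
import sys
from h import *
from scipy.spatial.transform import Rotation as R
def to(x,y,z,yaw):  # yaw of tool x (deg), tool down
    s=bot.read_state(); T=R.from_rotvec(s['tcp_rot']); 
    G=R.from_euler('z',yaw,degrees=True)*R.from_euler('x',180,degrees=True)
    sh=T.inv().apply(np.array([x,y,z])-s['tcp_pos'])*100
    w=(T.inv()*G).as_rotvec(degrees=True)
    print('shift',sh.round(2),'turn',w.round(2),'| t',round(s['time'],2),'tcp',np.round(s['tcp_pos'],4),'F',np.round(s['force'],1),'open',round(s['opening'],4))
if __name__=='__main__': to(*map(float,sys.argv[1:5]))
E
python3 go.py .547 -.173 .16 107
```

```text
shift [-56.69 -46.06   9.02] turn [-9.000e-02  2.000e-02  4.654e+01] | t 0.1 tcp [0.2448 0.492  0.2496] F [-0.2 -0.7 -0.1] open 0.0853
```

```bash
python3 -m jog '[[[-56.7,-46,0],[0,0,46.5],-1],[[-56.7,-46,0],[0,0,46.5],-1],[[-56.7,-46,0],[0,0,46.5],-1],[[-56.7,-46,0],[0,0,46.5],-1],[[-56.7,-46,0],[0,0,46.5],-1]]'; python3 go.py .547 -.173 .16 107
```

```text
time: 0.6
tcp_pos: [0.3488, 0.2631, 0.2501]
tcp_rot: [1.796, 2.577, -0.0]
force: [0.2, -0.3, 0.3]
opening: 0.0854
shift [-47.77   3.49   9.02] turn [-0.01  0.01  3.26] | t 0.6 tcp [0.3488 0.2631 0.2501] F [ 0.2 -0.3  0.3] open 0.0854
```

```bash
python3 -m jog '[[[-47.8,3.5,0],[0,0,3.3],-1],[[-47.8,3.5,0],[0,0,3.3],-1],[[-47.8,3.5,0],[0,0,3.3],-1],[[-47.8,3.5,0],[0,0,3.3],-1],[[-47.8,3.5,0],[0,0,3.3],-1]]';python3 go.py .547 -.173 .15 107
```

```text
time: 1.1
tcp_pos: [0.4536, 0.0358, 0.2502]
tcp_rot: [-1.863, -2.529, -0.0]
force: [1.0, 0.3, 0.0]
opening: 0.0853
shift [-22.72   2.72  10.02] turn [ 0.   -0.01  0.25] | t 1.1 tcp [0.4536 0.0358 0.2502] F [1.  0.3 0. ] open 0.0853
```

```bash
python3 -m jog '[[[-22.7,2.7,5],[0,0,0.25],-1],[[-22.7,2.7,7],[0,0,0.25],-1],[[-22.7,2.7,10],[0,0,0.25],-1],[[-22.7,2.7,10],[0,0,0.25],-1],[[-22.7,2.7,10],[0,0,0.25],-1]]';python3 -m jog '[[[0,0,0],[0,0,0],-1]]'; python3 go.py .547 -.173 .076 107; python3 - <<'E'
from h import *
snap('top','top1');snap('side','side1')
crop('top1',255,150,110,110,5,'c5');crop('side1',230,180,140,140,4,'c6')
E
```

```text
time: 1.6
tcp_pos: [0.5463, -0.1715, 0.1497]
tcp_rot: [-1.869, -2.525, -0.0]
force: [1.3, 0.3, 0.8]
opening: 0.0857
time: 1.7
tcp_pos: [0.5457, -0.1738, 0.1466]
tcp_rot: [-1.873, -2.518, 0.003]
force: [-0.2, 1.2, 0.6]
opening: 0.0852
shift [0.02 0.17 7.06] turn [-0.22 -0.1  -0.29] | t 1.7 tcp [ 0.5457 -0.1738  0.1466] F [-0.2  1.2  0.6] open 0.0852
```

View pics/c5.png

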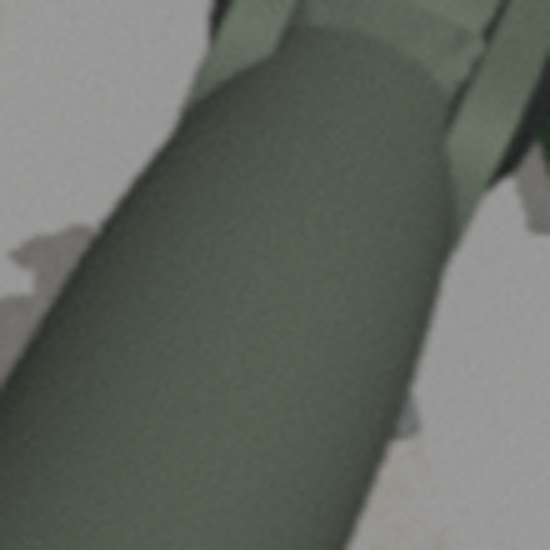

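View pics/c6.png

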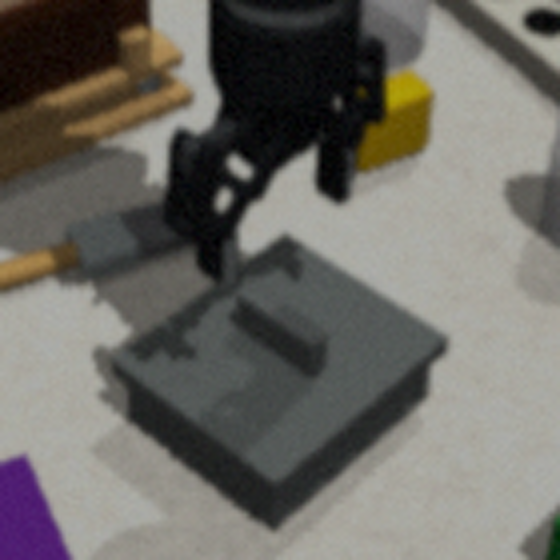

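The side view shows the fingers straddling the grey handle, at crop (220,265) and (340,190); the arm blocks the top view. I'll descend and close.

```bash
python3 -m jog '[[[0,0.05,4],[0,0,0],-1],[[0,0.05,6],[0,0,0],-1],[[0,0.05,7.1],[0,0,0],-1],[[0,0.05,7.1],[0,0,0],-1],[[0,0.05,7.1],[0,0,0],0]]';python3 -m jog '[[[0,0,0],[0,0,0],1],[[0,0,0],[0,0,0],1],[[0,0,0],[0,0,0],1],[[0,0,0],[0,0,0],1],[[0,0,0],[0,0,0],1]]'; python3 go.py .547 -.173 .076 107
```

```text
time: 2.3
tcp_pos: [0.5472, -0.1692, 0.0813]
tcp_rot: [1.866, 2.525, 0.001]
force: [0.2, 0.6, 0.0]
opening: 0.0732
time: 2.8
tcp_pos: [0.547, -0.1698, 0.0806]
tcp_rot: [1.868, 2.525, 0.001]
force: [-0.7, -0.1, 4.7]
opening: 0.0128
shift [-0.31 -0.09  0.46] turn [0.05 0.03 0.02] | t 2.8 tcp [ 0.547  -0.1698  0.0806] F [-0.7 -0.1  4.7] open 0.0128
```

```bash
python3 - <<'E'
from h import *
crop('side0',350,260,120,110,5,'c7');crop('top0',330,120,100,120,5,'c8')
t=load('top0')
s=load('side0')
c,si=np.cos(.296),np.sin(.296)
def loc(p): d=p[:2]-[.547,-.173]; return (c*d[0]+si*d[1],-si*d[0]+c*d[1])
for u in [(375,194),(411,187)]: print('green',px2w(t,u,.0), np.round(loc(px2w(t,u,0)),3))
for u in [(368,317),(414,352),(447,311)]: print('green side',np.round(loc(px2w(s,u,0)),3))
for u in [(291,276),(342,279),(337,336),(288,332)]: print('purple', np.round(loc(px2w(t,u,0.01)),3))
for u in [(387,334),(437,326)]: print('red', np.round(loc(px2w(t,u,0.01)),3))
E
python3 go.py .547 -.170 .16 107
```

```text
green [ 0.61988278 -0.36693499  0.        ] [ 0.013 -0.207]
green [ 0.64293301 -0.46999715  0.        ] [ 0.005 -0.312]
green side [ 0.031 -0.18 ]
green side [ 0.024 -0.3  ]
green side [ 0.169 -0.302]
purple [-0.14   0.079]
purple [-0.184 -0.048]
purple [-0.322  0.007]
purple [-0.277  0.127]
red [-0.356 -0.121]
red [-0.376 -0.258]
shift [-0.03  0.   -7.94] turn [0.05 0.03 0.02] | t 2.8 tcp [ 0.547  -0.1698  0.0806] F [-0.7 -0.1  4.7] open 0.0128
```

View pics/c8.png

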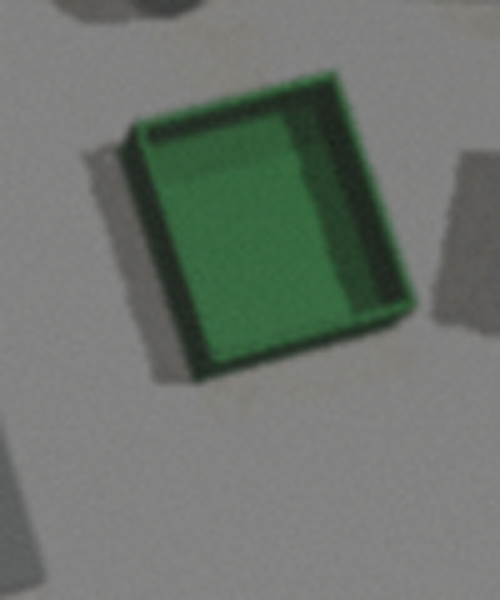

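```bash
python3 -m jog '[[[0,0,-1],[0,0,0],1],[[0,0,-2],[0,0,0],1],[[0,0,-4],[0,0,0],1],[[0,0,-7],[0,0,0],1],[[0,0,-7],[0,0,0],1]]'; python3 - <<'E'
from h import *
snap('side','side2');crop('side2',200,150,200,180,3,'c9')
E
```

```text
time: 3.3
tcp_pos: [0.5491, -0.1708, 0.1544]
tcp_rot: [1.864, 2.52, 0.002]
force: [1.5, -0.6, -0.7]
opening: 0.0124
```

View pics/c9.png

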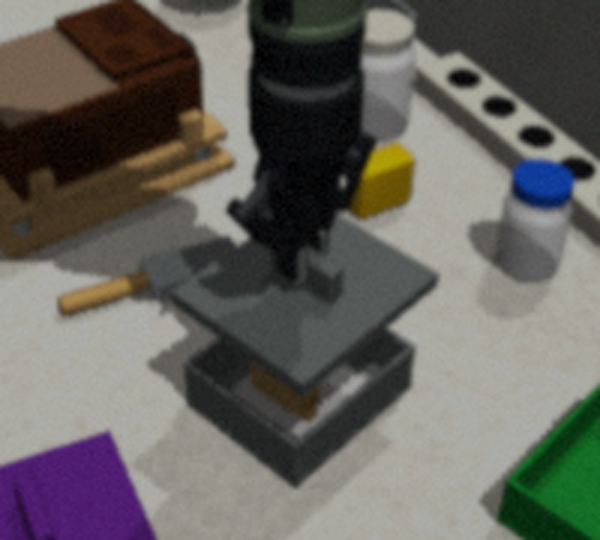

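The lid is held level and clear of the box (c9, lid about (305,300)), and the plate's batten shows at (285,390). Clear placing spot: box-frame (-0.08,-0.145), which keeps it off the green box.

```bash
python3 go.py .513 -.332 .15 107
```

```text
shift [-14.43  -8.09   0.26] turn [0.2  0.18 0.02] | t 3.35 tcp [ 0.5481 -0.1704  0.1524] F [ 0.2  0.1 -2.2] open 0.0127
```

```bash
python3 -m jog '[[[-3,-1.7,0],[0,0,0],1],[[-7,-3.9,0],[0,0,0],1],[[-11,-6.2,0],[0,0,0],1],[[-14.4,-8.1,0],[0,0,0],1],[[-14.4,-8.1,0],[0,0,0],1]]'; python3 -m jog '[[[0,0,0],[0,0,0],1],[[0,0,3],[0,0,0],1],[[0,0,6],[0,0,0],1],[[0,0,8],[0,0,0],1],[[0,0,8],[0,0,0],1]]';python3 -m jog '[[[0,0,0],[0,0,0],1],[[0,0,0],[0,0,0],1]]'; python3 go.py .513 -.332 .041 107;  python3 - <<'E'
from h import *
snap('side','side3');crop('side3',200,200,280,200,2.8,'c10')
E
```

```text
time: 3.85
tcp_pos: [0.5096, -0.3358, 0.1489]
tcp_rot: [1.876, 2.52, -0.003]
force: [0.3, 0.8, -2.1]
opening: 0.0124
time: 4.35
tcp_pos: [0.509, -0.3274, 0.0663]
tcp_rot: [-1.861, -2.521, -0.001]
force: [-1.4, -0.0, -2.0]
opening: 0.0125
time: 4.55
tcp_pos: [0.5122, -0.331, 0.0713]
tcp_rot: [1.866, 2.525, -0.0]
force: [-0.3, -0.7, -1.3]
opening: 0.013
shift [-0.11  0.04  3.03] turn [0.07 0.09 0.07] | t 4.55 tcp [ 0.5122 -0.331   0.0713] F [-0.3 -0.7 -1.3] open 0.013
```

View pics/c10.png

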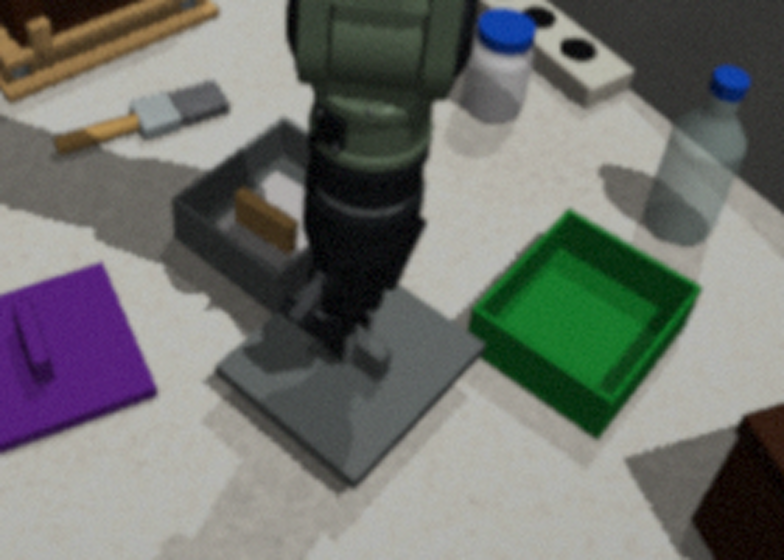

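The lid hangs level about 30 mm above the bench, between the purple lid and the green box. I'll nudge it 7 mm away from the green box while lowering gently.

```bash
python3 -m jog '[[[0,-0.7,1],[0,0,0],1],[[0,-0.7,2],[0,0,0],1],[[0,-0.7,2.6],[0,0,0],1],[[0,-0.7,2.6],[0,0,0],1],[[0,-0.7,2.6],[0,0,0],1]]';python3 -m jog '[[[0,0,0.2],[0,0,0],1],[[0,0,0.4],[0,0,0],1],[[0,0,0.4],[0,0,0],1]]'; python3 go.py .513 -.332 .041 107
```

```text
time: 5.1
tcp_pos: [0.5044, -0.333, 0.0436]
tcp_rot: [-1.868, -2.525, -0.0]
force: [-0.5, -0.9, -2.0]
opening: 0.0128
time: 5.4
tcp_pos: [0.5049, -0.3333, 0.0406]
tcp_rot: [1.868, 2.525, -0.0]
force: [-1.1, 1.0, 2.4]
opening: 0.0129
shift [-0.11  0.81 -0.03] turn [0.03 0.05 0.03] | t 5.4 tcp [ 0.5049 -0.3333  0.0406] F [-1.1  1.   2.4] open 0.0129
```

Force turned upward, so it has touched down. Releasing and going up.

```bash
python3 -m jog '[[[0,0,0],[0,0,0],-1],[[0,0,0],[0,0,0],-1],[[0,0,0],[0,0,0],-1],[[0,0,0],[0,0,0],-1],[[0,0,0],[0,0,0],-1]]';python3 -m jog '[[[0,0,-2],[0,0,0],-1],[[0,0,-7],[0,0,0],-1],[[0,0,-12],[0,0,0],-1],[[0,0,-15],[0,0,0],-1],[[0,0,-15],[0,0,0],-1]]'
python3 go.py .35 -.4 .25 107
```

```text
time: 5.9
tcp_pos: [0.5045, -0.3331, 0.04]
tcp_rot: [1.868, 2.526, -0.0]
force: [-0.2, 0.2, -0.2]
opening: 0.083
time: 6.4
tcp_pos: [0.5071, -0.3352, 0.1956]
tcp_rot: [1.862, 2.518, -0.001]
force: [1.0, -0.7, -0.1]
opening: 0.0856
shift [ -1.64 -16.89  -5.52] turn [0.3  0.47 0.02] | t 6.4 tcp [ 0.5071 -0.3352  0.1956] F [ 1.  -0.7 -0.1] open 0.0856
```

```bash
python3 -m jog '[[[-1.6,-5,-1],[0,0,0],0],[[-1.6,-10,-3],[0,0,0],0],[[-1.6,-13,-5],[0,0,0],0],[[-1.6,-13,-5],[0,0,0],0],[[-1.6,-13,-5],[0,0,0],0]]'
python3 - <<'E'
from h import *
print(bot.read_state()['opening'])
snap('top','top4');snap('side','side4')
crop('top4',265,165,130,120,5,'c11');crop('side4',230,220,180,150,4,'c12')
E
```

```text
time: 6.9
tcp_pos: [0.3844, -0.3867, 0.2397]
tcp_rot: [1.87, 2.524, 0.001]
force: [-0.2, -0.7, 0.4]
opening: 0.0426
0.04259243892079663
```

View pics/c11.png

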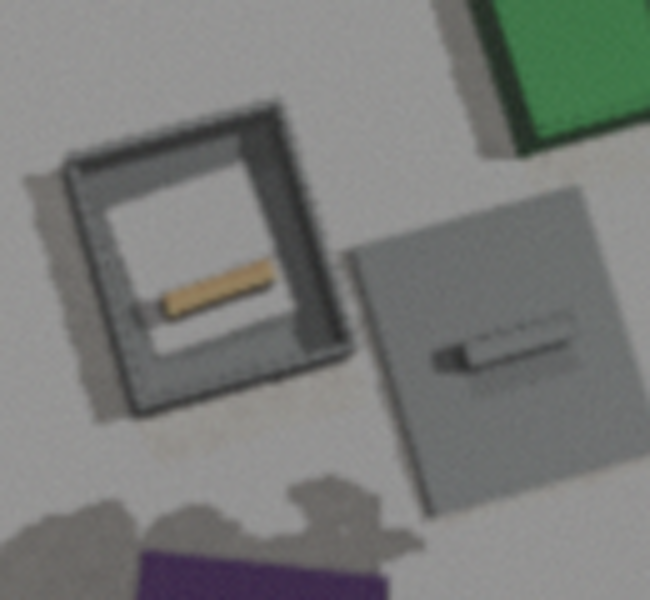

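View pics/c12.png

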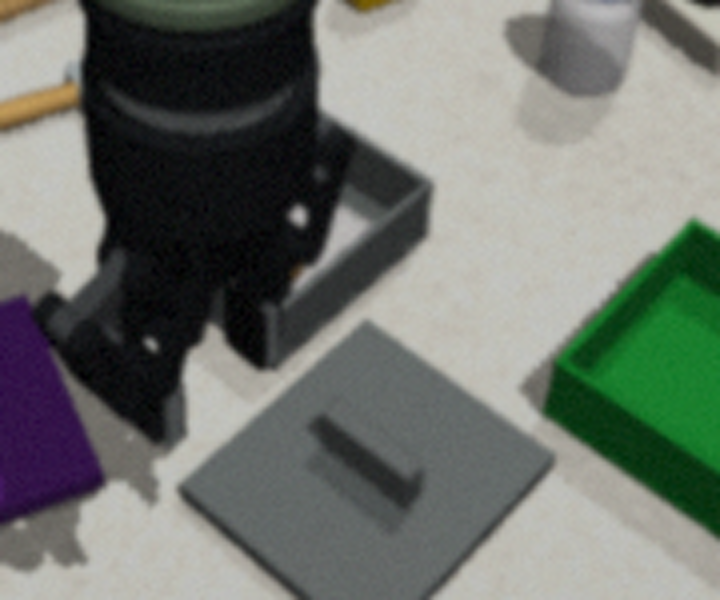

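The lid lies flat and right way up on the bench (top crop centre about (520,350)), clear of both the grey and green boxes. The plate in the box has its batten at (218,290), and its leading edge points towards +x. Fitting its pose.

```bash
python3 - <<'E'
from h import *
crop('top4',275,180,65,70,9,'c13')
E
python3 - <<'E'
from fit import *
t=load('top4')
C=lambda pts,x0,y0,k:[((x+.5)/k-.5+x0,(y+.5)/k-.5+y0) for x,y in pts]
u=C([(105,208),(243,160),(297,305),(155,355)],265,165,5)
a,b=.0425,.04
L=[(a,b,.009),(a,-b,.009),(-a,-b,.009),(-a,b,.009)]
print(fit([(t,L,u)],[.54,-.17,.3]))
v=C([(163,294),(270,262),(275,280),(168,317)],265,165,5)
M=[(-.016,.03,.044),(-.016,-.03,.044),(-.028,-.03,.044),(-.028,.03,.044)]
print(fit([(t,M,v)],[.54,-.17,.3])); print(fit([(t,L+M,u+v)],[.54,-.17,.3]))
E
```

```text
(array([ 0.55195892, -0.17207403,  0.35574522]), [[[-0.3, -0.2], [-0.0, 0.0], [-0.0, 0.3], [0.3, -0.1]]])
(array([ 0.5494607 , -0.17224647,  0.33467294]), [[[-0.4, 0.1], [-0.1, -0.4], [0.4, 0.3], [0.1, -0.1]]])
(array([ 0.55062524, -0.17202232,  0.34799106]), [[[-0.2, 0.1], [0.1, 0.6], [-0.1, 0.9], [0.1, 0.4], [-0.4, -0.2], [-0.1, -1.0], [0.4, -0.3], [0.2, -0.5]]])
```

View pics/c13.png

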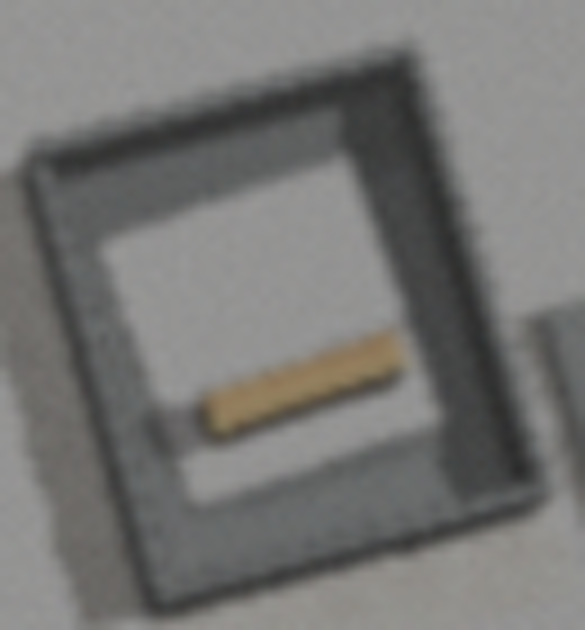

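```bash
python3 go.py .5295 -.1795 .2 110
```

```text
shift [15.49 19.85  3.9 ] turn [-0.01 -0.09 -2.95] | t 7.0 tcp [ 0.3851 -0.3858  0.2388] F [ 0.4  0.6 -0.1] open 0.0426
```

```bash
python3 -m jog '[[[3,4,0],[0,0,-1],0.25],[[6,7.7,1],[0,0,-2],0.25],[[9,11.6,2],[0,0,-2.95],0.25],[[12,15.5,4],[0,0,-2.95],0.25],[[15.5,19.85,6],[0,0,-2.95],0.25]]'; python3 -m jog '[[[0,0,0],[0,0,0],0.25],[[0,0,0],[0,0,0],0.25],[[0,0,0],[0,0,0],0.25]]'; python3 go.py .5295 -.1795 .10 110
```

```text
time: 7.5
tcp_pos: [0.5239, -0.187, 0.1825]
tcp_rot: [-1.799, -2.574, 0.0]
force: [0.9, -1.4, 0.4]
opening: 0.0323
time: 7.8
tcp_pos: [0.5226, -0.19, 0.1839]
tcp_rot: [-1.802, -2.573, 0.001]
force: [0.3, 0.5, -0.1]
opening: 0.0321
shift [0.75 1.01 8.39] turn [-0.04 -0.01 -0.  ] | t 7.8 tcp [ 0.5226 -0.19    0.1839] F [ 0.3  0.5 -0.1] open 0.0321
```

```bash
python3 -m jog '[[[0.75,1,2],[0,0,0],0.25],[[0.75,1,5],[0,0,0],0.25],[[0.75,1,8.4],[0,0,0],0.25],[[0.75,1,8.4],[0,0,0],0.25],[[0.75,1,8.4],[0,0,0],0.25]]'; python3 go.py .5295 -.1795 .032 110;python3 - <<'E'
from h import *
snap('side','side5');crop('side5',240,210,120,110,5,'c14')
E
```

```text
time: 8.3
tcp_pos: [0.529, -0.1805, 0.1007]
tcp_rot: [-1.805, -2.571, 0.0]
force: [-0.1, -0.1, 0.1]
opening: 0.0319
shift [0.07 0.09 6.87] turn [-0.04 -0.03 -0.14] | t 8.3 tcp [ 0.529  -0.1805  0.1007] F [-0.1 -0.1  0.1] open 0.0319
```

View pics/c14.png

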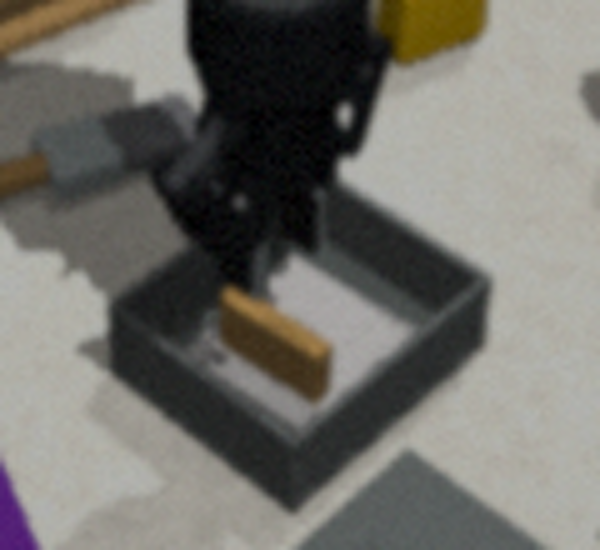

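The fingers straddle the batten (crop (250,270) and (320,240), batten (270,335)). Descending.

```bash
python3 -m jog '[[[0.05,0.05,3],[0,0,0],0.25],[[0.05,0.05,5],[0,0,0],0.25],[[0.05,0.05,6],[0,0,0],0.25],[[0.05,0.05,6.5],[0,0,0],0.25],[[0.05,0.05,6.8],[0,0,0],0.25]]';python3 -m jog '[[[0,0,0],[0,0,0],0.25],[[0,0,0],[0,0,0],0.25]]'; python3 go.py .5295 -.1795 .032 110
```

```text
time: 8.85
tcp_pos: [0.5307, -0.1794, 0.0332]
tcp_rot: [1.802, 2.571, 0.0]
force: [0.4, -0.7, -0.1]
opening: 0.0321
time: 9.05
tcp_pos: [0.5305, -0.1791, 0.0331]
tcp_rot: [1.802, 2.572, 0.0]
force: [0.7, 0.6, -0.9]
opening: 0.032
shift [-0.   -0.1   0.11] turn [ 0.06  0.06 -0.03] | t 9.05 tcp [ 0.5305 -0.1791  0.0331] F [ 0.7  0.6 -0.9] open 0.032
```

```bash
python3 -m jog '[[[0,0,0.1],[0,0,0],0.5],[[0,0,0.1],[0,0,0],0.8],[[0,0,0.1],[0,0,0],1],[[0,0,0.1],[0,0,0],1],[[0,0,0.1],[0,0,0],1]]'; python3 -m jog '[[[0,0,0],[0,0,0],1],[[0,0,-2],[0,0,0],1],[[0,0,-5],[0,0,0],1],[[0,0,-9],[0,0,0],1],[[0,0,-12],[0,0,0],1]]';python3 -m jog '[[[0,0,0],[0,0,0],1]]';python3 - <<'E'
from h import *
snap('side','side6');crop('side6',230,130,140,180,3.3,'c15');s=bot.read_state();print(s['tcp_pos'],s['force'])
E
```

```text
time: 9.55
tcp_pos: [0.5302, -0.179, 0.0317]
tcp_rot: [1.802, 2.572, 0.0]
force: [-0.6, -0.1, 6.0]
opening: 0.0112
time: 10.05
tcp_pos: [0.5296, -0.1788, 0.1526]
tcp_rot: [-1.803, -2.573, 0.0]
force: [-0.1, -0.4, -1.6]
opening: 0.0111
time: 10.15
tcp_pos: [0.5322, -0.18, 0.1552]
tcp_rot: [1.799, 2.567, 0.002]
force: [0.5, -0.2, -0.9]
opening: 0.0108
[ 0.53096981 -0.17941397  0.15290682] [ 0.37157995 -0.15763937 -1.88698309]
```

View pics/c15.png

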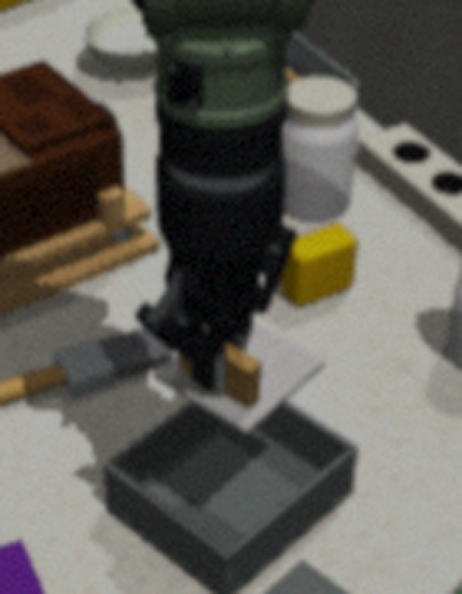

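The plate is held level and clear of the box. Carrying it high towards the tin.

```bash
python3 go.py .435 .179 .24 95.2
```

```text
shift [36.94  3.24 -8.8 ] turn [ 0.17  0.14 14.77] | t 10.2 tcp [ 0.531  -0.1794  0.1529] F [ 0.4 -0.2 -1.9] open 0.0109
```

```bash
python3 -m jog '[[[1,0,-3],[0,0,0],1],[[5,0.5,-6],[0,0,4],1],[[9,0.8,-9],[0,0,8],1],[[13,1.2,-9],[0,0,12],1],[[17,1.6,-9],[0,0,14.8],1]]'; python3 go.py .435 .179 .24 95.2
```

```text
time: 10.7
tcp_pos: [0.4858, -0.0122, 0.2404]
tcp_rot: [-2.122, -2.315, 0.001]
force: [0.1, 0.3, -0.9]
opening: 0.011
shift [19.49 -3.4   0.05] turn [-0.05 -0.02 -0.2 ] | t 10.7 tcp [ 0.4858 -0.0122  0.2404] F [ 0.1  0.3 -0.9] open 0.011
```

```bash
python3 -m jog '[[[4,-0.7,0],[0,0,0],1],[[8,-1.4,0],[0,0,0],1],[[12,-2.1,0],[0,0,0],1],[[16,-2.8,0],[0,0,0],1],[[19.2,-3.4,0],[0,0,0],1]]'; python3 -m jog '[[[0,0,2],[0,0,0],1],[[0,0,4],[0,0,0],1],[[0,0,4],[0,0,0],1],[[0,0,4],[0,0,0],1]]'; python3 go.py .435 .179 .18 95.2;python3 - <<'E'
from h import *
snap('top','top7');snap('side','side7')
crop('side7',150,110,150,120,5,'c16');crop('top7',110,150,120,140,4,'c17')
E
```

```text
time: 11.2
tcp_pos: [0.4336, 0.1762, 0.2393]
tcp_rot: [-2.116, -2.319, 0.004]
force: [0.3, -0.5, -0.9]
opening: 0.0111
time: 11.6
tcp_pos: [0.4346, 0.1743, 0.2001]
tcp_rot: [-2.118, -2.318, 0.004]
force: [-0.2, 0.6, -0.4]
opening: 0.011
shift [0.47 0.09 2.01] turn [-0.19  0.02 -0.04] | t 11.6 tcp [0.4346 0.1743 0.2001] F [-0.2  0.6 -0.4] open 0.011
```

View pics/c16.png

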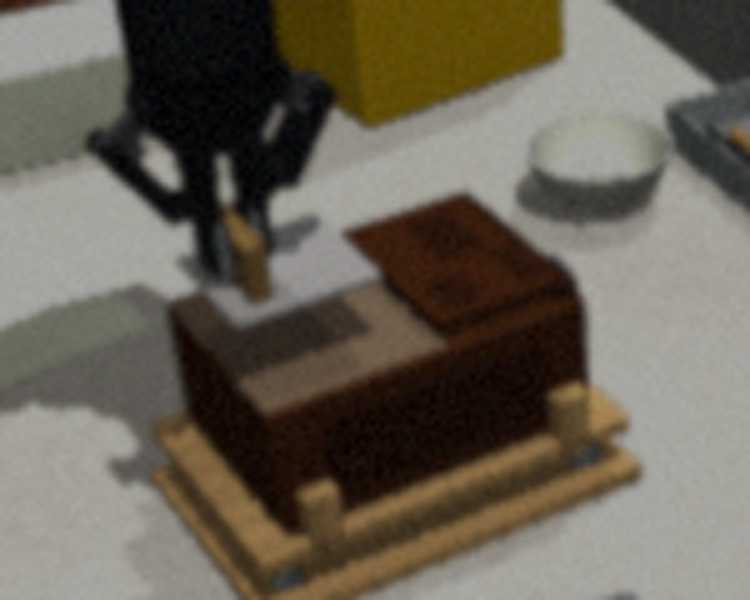

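View pics/c17.png

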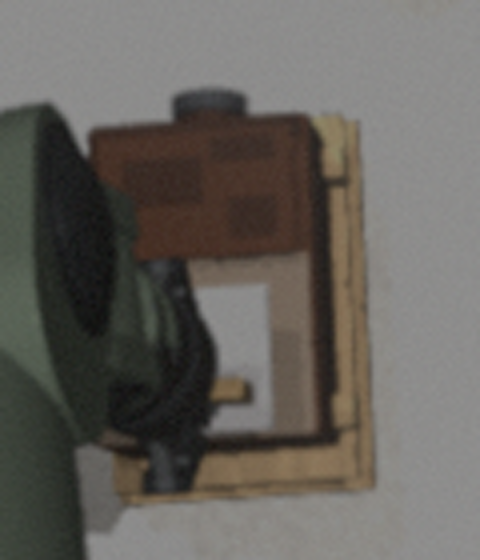

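```bash
python3 - <<'E'
from fit import *
t=load('top7');s=load('side7')
C=lambda pts,x0,y0,k:[((x+.5)/k-.5+x0,(y+.5)/k-.5+y0) for x,y in pts]
st=bot.read_state(); zt=st['tcp_pos'][2]-.0267+.004
u=C([(270,284),(272,430)],110,150,4); v=C([(380,270),(236,326),(316,220)],150,110,5)
a,b=.0425,.04
L=[(a,-b,zt),(-a,-b,zt)]; M=L+[(a,b,zt)]
for o in ([(t,L,u)],[(s,M,v)],[(t,L,u),(s,M,v)]):
    p,r=fit(o,[.45,.18,.09]); print(p.round(4),'batten',(p[:2]-.022*np.array([np.cos(p[2]),np.sin(p[2])])).round(4),r)
crop('side7',210,140,80,70,9,'c18');crop('top7',125,160,80,80,7,'c19');crop('top0',125,190,85,40,9,'c20')
E
```

```text
[0.4555 0.1743 0.0699] batten [0.4335 0.1728] [[[0.0, 0.1], [-0.0, -0.0]]]
[0.4553 0.1763 0.1049] batten [0.4334 0.174 ] [[[0.3, 0.9], [-0.0, 0.0], [-0.3, -1.3]]]
[0.4548 0.1746 0.089 ] batten [0.4329 0.1727] [[[-0.5, 0.0], [0.2, -0.1]], [[0.3, 1.4], [-0.3, 0.3], [0.1, -1.0]]]
```

View pics/c18.png

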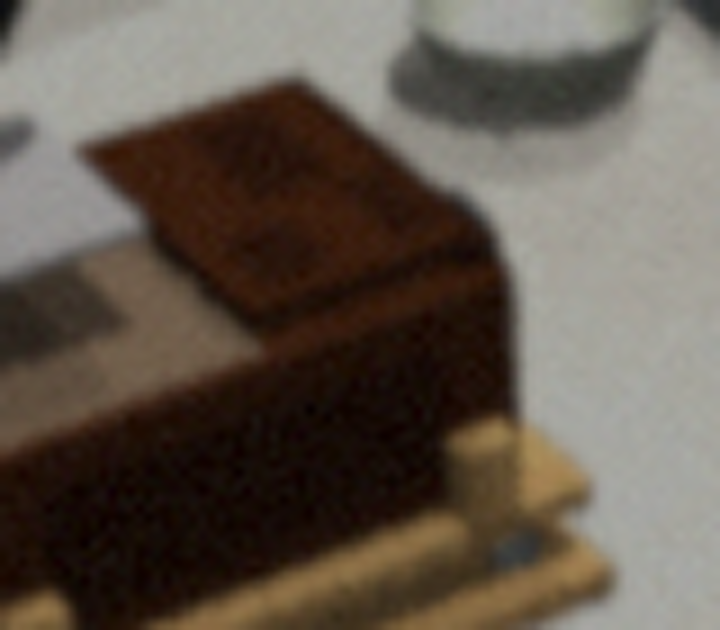

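View pics/c20.png

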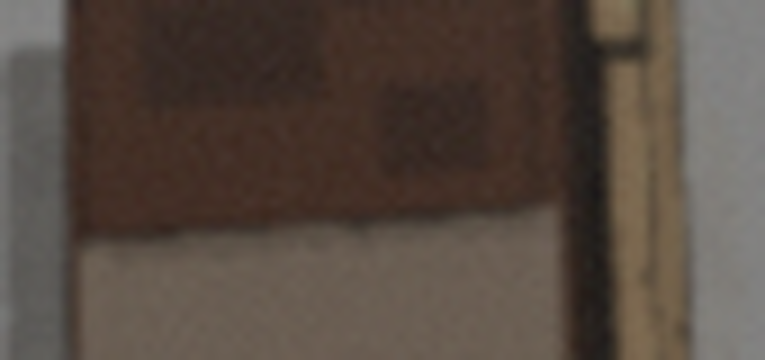

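```bash
python3 - <<'E'
from fit import *
t=load('top0');s=load('side7')
C=lambda pts,x0,y0,k:[((x+.5)/k-.5+x0,(y+.5)/k-.5+y0) for x,y in pts]
v=C([(262,300),(82,152)],210,140,9)
h=C([(295,77),(490,228)],210,140,9)
F=[(.01,-.06,.1435),(.01,.06,.1435),(.088,.06,.1435),(.088,-.06,.1435)]
print('side flap',fit([(s,F,v+h)],[.51,.186,.09]))
print([px2w(s,x,.1435)[:2].round(4) for x in v+h])
l=C([(75,240),(565,207)],125,190,9)
P=[px2w(t,x,.1435)[:2] for x in l]; print('top lip',P,(P[0]+P[1])/2)
# bare corners again, top & side mid
tt=C([(75,483),(347,468)],120,165,5); P=[px2w(t,u,.132)[:2] for u in tt]; print('front top',(P[0]+P[1])/2)
E
```

```text
side flap (array([0.5175622 , 0.19155374, 0.10548308]), [[[0.6, 0.9], [0.4, -0.8], [-0.3, -0.2], [-0.7, 0.1]]])
[array([0.5344, 0.138 ]), array([0.5185, 0.2487]), array([0.5991, 0.259 ]), array([0.6134, 0.1405])]
top lip [array([0.51497478, 0.25330614]), array([0.52731903, 0.12051536])] [0.52114691 0.18691075]
front top [0.41295851 0.17847368]
```

Estimates of the lip mid range over (0.521–0.527, 0.187–0.193). I'll use (0.524,0.190) and a yaw of 5.3°. Pre-position 25 mm short of the lip, then find the sheet by touch.

```bash
python3 go.py .435 .1825 .167 95.3; 
```

```text
shift [ 0.82 -0.02  3.45] turn [-0.    0.   -0.16] | t 11.7 tcp [0.4359 0.1744 0.2015] F [0.  0.2 0.1] open 0.0113
```

```bash
python3 -m jog '[[[0.8,0,1],[0,0,-0.1],1],[[0.8,0,2],[0,0,-0.1],1],[[0.8,0,3],[0,0,-0.1],1],[[0.8,0,3.4],[0,0,-0.1],1],[[0.8,0,3.4],[0,0,-0.1],1]]'; python3 -m jog '[[[0,0,0],[0,0,0],1],[[0,0,0],[0,0,0],1]]'; python3 go.py .435 .1825 .1587 95.3
```

```text
time: 12.2
tcp_pos: [0.4342, 0.1823, 0.1662]
tcp_rot: [-2.116, -2.32, 0.003]
force: [-0.0, -0.7, -1.4]
opening: 0.0109
time: 12.4
tcp_pos: [0.4352, 0.1826, 0.1676]
tcp_rot: [2.117, 2.321, 0.001]
force: [-0.6, 1.5, -0.4]
opening: 0.0111
shift [-0.   -0.03  0.89] turn [ 0.04 -0.   -0.04] | t 12.4 tcp [0.4352 0.1826 0.1676] F [-0.6  1.5 -0.4] open 0.0111
```

```bash
python3 -m jog '[[[0,0,0.3],[0,0,0],1],[[0,0,0.5],[0,0,0],1],[[0,0,0.6],[0,0,0],1],[[0,0,0.6],[0,0,0],1],[[0,0,0.6],[0,0,0],1]]'; python3 -m jog '[[[0,0,0.1],[0,0,0],1],[[0,0,0.1],[0,0,0],1],[[0,0,0.1],[0,0,0],1]]'; python3 -m jog '[[[0,0,0.1],[0,0,0],1],[[0,0,0.1],[0,0,0],1],[[0,0,0.1],[0,0,0],1]]'
```

```text
time: 12.9
tcp_pos: [0.4349, 0.1825, 0.1612]
tcp_rot: [2.117, 2.321, -0.0]
force: [0.9, 0.2, -1.3]
opening: 0.0108
time: 13.2
tcp_pos: [0.4349, 0.1826, 0.1602]
tcp_rot: [2.117, 2.321, -0.0]
force: [0.2, 0.5, -1.0]
opening: 0.0111
time: 13.5
tcp_pos: [0.4349, 0.1825, 0.1592]
tcp_rot: [-2.117, -2.321, 0.0]
force: [0.4, 0.2, -1.1]
opening: 0.0109
```

```bash
python3 -m jog '[[[0,0,0.05],[0,0,0],1],[[0,0,0.05],[0,0,0],1],[[0,0,0.05],[0,0,0],1]]'; python3 -m jog '[[[0,0,0.05],[0,0,0],1],[[0,0,0.05],[0,0,0],1],[[0,0,0.05],[0,0,0],1]]'; python3 - <<'E'
from h import *
snap('side','side8');snap('top','top8');crop('side8',170,130,110,80,7,'c21');crop('top8',120,165,85,110,5.4,'c22');print(bot.read_state()['force'])
E
```

```text
time: 13.8
tcp_pos: [0.4349, 0.1826, 0.1588]
tcp_rot: [2.117, 2.321, 0.0]
force: [0.7, -0.4, -0.7]
opening: 0.0114
time: 14.1
tcp_pos: [0.435, 0.1826, 0.1586]
tcp_rot: [2.117, 2.321, 0.0]
force: [-1.8, -0.5, 4.4]
opening: 0.0111
[-0.77128711  0.04899203  4.8098352 ]
```

View pics/c21.png

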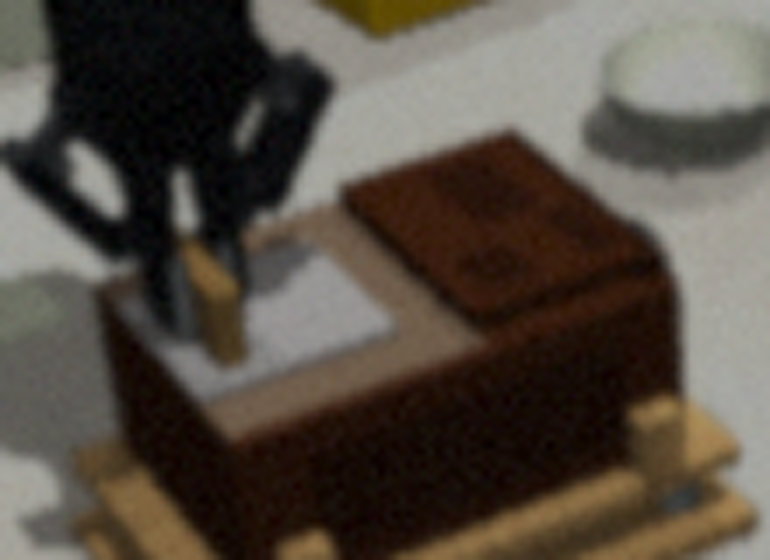

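View pics/c22.png

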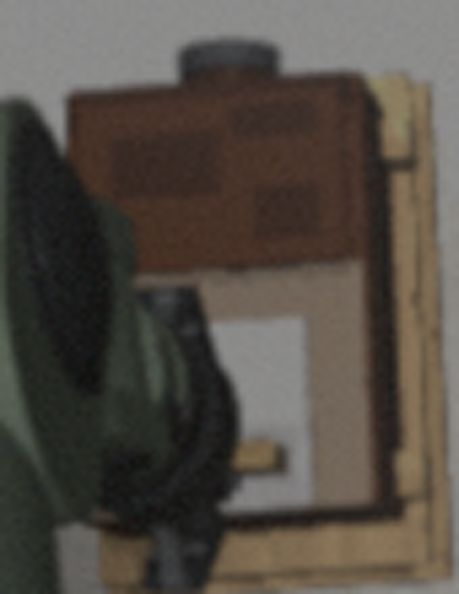

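```bash
python3 - <<'E'
from fit import *
t=load('top8');s=load('side8')
C=lambda pts,x0,y0,k:[((x+.5)/k-.5+x0,(y+.5)/k-.5+y0) for x,y in pts]
P=lambda d,L,z:[px2w(d,u,z)[:2] for u in L]
a=P(t,C([(304,317),(310,508)],120,165,5.4),.136); l=P(t,C([(135,274),(362,260)],120,165,5.4),.1415); f=P(t,C([(67,94),(362,75)],120,165,5.4),.1435)
sd=P(t,C([(360,262),(380,510)],120,165,5.4),.132)
print('top plate -y edge',a,'lip',l,'hinge',f,'sheet -y edge',sd)
n=np.array(l[0])-l[1]; n/=np.linalg.norm(n); x=np.array([n[1],-n[0]]); print('lip yaw',np.arctan2(x[1],x[0]),'dist',(np.array(l[0])-a[0])@x)
b=P(s,C([(393,325),(318,243),(207,402)],170,130,7),.136); m=P(s,C([(482,325),(342,188)],170,130,7),.1415); m1=P(s,C([(480,318),(342,188),(515,130),(668,262)],170,130,7),.1435)
sd=P(s,C([(488,340),(228,440),(100,288)],170,130,7),.132)
print('side plate',b,'lip',m,'flap',m1,'sheet',sd)
x=np.array([np.cos(.093),np.sin(.093)])
print('dist side',[(np.mean(m1[:2],axis=0)-np.mean(b[:2],axis=0))@x],'plate lat',(np.mean(b[:2],axis=0)-np.mean(m1[:2],axis=0))@[-x[1],x[0]])
E
```

```text
top plate -y edge [array([0.50167815, 0.14818701]), array([0.41626509, 0.14067881])] lip [array([0.51826425, 0.22503396]), array([0.52720863, 0.12253825])] hinge [array([0.60031942, 0.26250234]), array([0.61198916, 0.12719738])] sheet -y edge [array([0.52810137, 0.12501872]), array([0.41667401, 0.1101344 ])]
lip yaw 0.08704543389504296 dist 0.02320403762725224
side plate [array([0.50106413, 0.15227975]), array([0.49710772, 0.22486435]), array([0.41931771, 0.13823735])] lip [array([0.5286909 , 0.12693642]), array([0.51900462, 0.25244987])] flap [array([0.52891077, 0.12899156]), array([0.51796428, 0.24913975]), array([0.60113573, 0.25758084]), array([0.61082102, 0.12914403])] sheet [array([0.53158463, 0.12960434]), array([0.41944773, 0.11628056]), array([0.40893697, 0.24338491])]
dist side [np.float64(0.02429220442289062)] plate lat 0.0017699632103951952
```

Contact was at the predicted height. Both views put the leading edge about 23–24 mm short of the lip, centred and square. I'll lift about 2.5 mm and slide in.

```bash
python3 -m jog '[[[0,0,-0.3],[0,0,0],1],[[0,0,-0.3],[0,0,0],1],[[0,0,-0.3],[0,0,0],1]]'; python3 -m jog '[[[0,0,0],[0,0,0],1],[[0,0.3,0],[0,0,0],1],[[0,0.8,0],[0,0,0],1],[[0,1.3,0],[0,0,0],1],[[0,1.6,0],[0,0,0],1]]';python3 -m jog '[[[0,0,0],[0,0,0],1],[[0,0,0],[0,0,0],1]]'
```

```text
time: 14.5
tcp_pos: [0.4349, 0.1825, 0.1611]
tcp_rot: [-2.117, -2.321, 0.0]
force: [0.1, -0.1, -0.5]
opening: 0.0112
time: 15.0
tcp_pos: [0.4517, 0.1841, 0.1613]
tcp_rot: [2.117, 2.321, 0.001]
force: [-0.1, 0.5, -0.1]
opening: 0.0111
time: 15.2
tcp_pos: [0.4508, 0.184, 0.1611]
tcp_rot: [-2.117, -2.321, 0.0]
force: [-0.2, -0.6, -0.2]
opening: 0.0114
```

```bash
python3 -m jog '[[[0,0.2,0],[0,0,0],1],[[0,0.5,0],[0,0,0],1],[[0,0.8,0],[0,0,0],1],[[0,1.1,0],[0,0,0],1],[[0,1.3,0],[0,0,0],1]]';python3 -m jog '[[[0,0,0],[0,0,0],1],[[0,0,0],[0,0,0],1]]'; python3 - <<'E'
from h import *
snap('side','side9');crop('side9',170,130,110,80,7,'c23')
E
```

```text
time: 15.7
tcp_pos: [0.4642, 0.1853, 0.1613]
tcp_rot: [2.117, 2.321, 0.0]
force: [-0.3, 0.7, -1.6]
opening: 0.0109
time: 15.9
tcp_pos: [0.4637, 0.1852, 0.1612]
tcp_rot: [-2.117, -2.321, 0.0]
force: [0.4, -0.2, -1.4]
opening: 0.0112
```

View pics/c23.png

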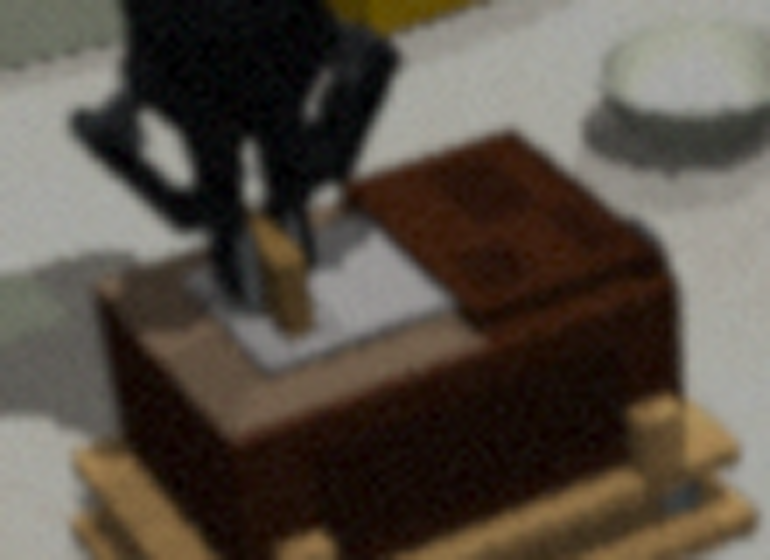

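The edge is just under the lip (crop (450,300)) and the flap is unmoved. I'll go 20 mm further.

```bash
python3 -m jog '[[[0,0.4,0],[0,0,0],1],[[0,0.9,0],[0,0,0],1],[[0,1.4,0],[0,0,0],1],[[0,1.8,0],[0,0,0],1],[[0,2.0,0],[0,0,0],1]]';python3 -m jog '[[[0,0,0],[0,0,0],1],[[0,0,0],[0,0,0],1],[[0,0,0],[0,0,0],1]]'; python3 - <<'E'
from h import *
snap('side','side10');snap('top','top10');crop('side10',170,130,110,80,7,'c24');crop('top10',120,165,85,110,5.4,'c25')
E
```

```text
time: 16.45
tcp_pos: [0.4843, 0.1871, 0.1612]
tcp_rot: [2.117, 2.321, 0.0]
force: [0.0, -0.6, -0.9]
opening: 0.0111
time: 16.75
tcp_pos: [0.4835, 0.187, 0.1612]
tcp_rot: [-2.117, -2.321, 0.0]
force: [0.1, -0.6, -0.9]
opening: 0.0114
```

View pics/c24.png

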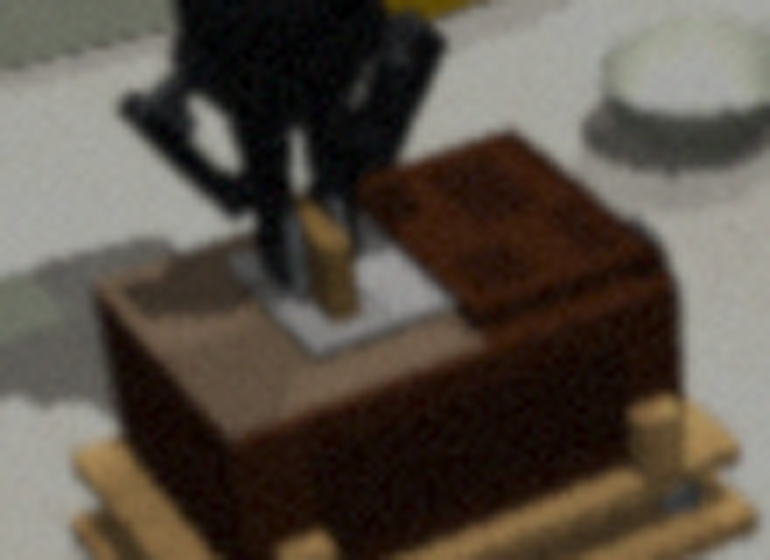

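View pics/c25.png

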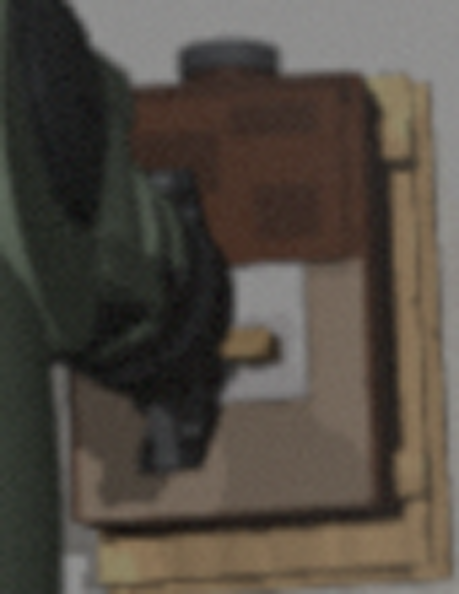

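The depth comes to about 25 mm (top: rear edge at y=398, lip at 262, so about 60 mm of the blade is visible). The flap is unmoved. Pressing down in small steps.

```bash
python3 -m jog '[[[0,0,0.1],[0,0,0],1],[[0,0,0.2],[0,0,0],1],[[0,0,0.25],[0,0,0],1],[[0,0,0.25],[0,0,0],1],[[0,0,0.25],[0,0,0],1]]';python3 -m jog '[[[0,0,0.05],[0,0,0],1],[[0,0,0.1],[0,0,0],1],[[0,0,0.1],[0,0,0],1],[[0,0,0.1],[0,0,0],1]]'; python3 -c "
from h import *
F=[]
for i in range(5): bot.get_image('top'); F.append(bot.read_state()['force'])
print(np.mean(F,0),bot.read_state()['tcp_pos'])"
```

```text
time: 17.35
tcp_pos: [0.4837, 0.187, 0.1588]
tcp_rot: [-2.117, -2.321, 0.0]
force: [0.6, -0.4, -0.3]
opening: 0.011
time: 17.75
tcp_pos: [0.4837, 0.187, 0.158]
tcp_rot: [2.117, 2.321, 0.0]
force: [-3.1, -0.7, 5.7]
opening: 0.011
[-2.65973047 -0.36531922  4.9200391 ] [0.48366295 0.18705838 0.15792462]
```

```bash
python3 -m jog '[[[0,0,0.05],[0,0,0],1],[[0,0,0.1],[0,0,0],1],[[0,0,0.1],[0,0,0],1],[[0,0,0.1],[0,0,0],1]]'; python3 -c "
from h import *
F=[]
for i in range(6): bot.get_image('top'); F.append(bot.read_state()['force'])
print(np.mean(F,0),bot.read_state()['tcp_pos'])"
```

```text
time: 18.4
tcp_pos: [0.4836, 0.187, 0.1571]
tcp_rot: [2.117, 2.321, 0.0]
force: [-1.6, -1.0, 6.7]
opening: 0.0111
[-3.12199304 -0.70663205  6.35371356] [0.48369417 0.18706087 0.15713523]
```

```bash
python3 -m jog '[[[0,0,0.04],[0,0,0],1],[[0,0,0.04],[0,0,0],1],[[0,0,0.04],[0,0,0],1]]'; python3 - <<'E'
from h import *
F=[]
snap('side','side11');snap('top','top11');crop('side11',170,130,110,80,7,'c26')
crop('top11',120,165,85,110,5.4,'c27')
for i in range(8): bot.get_image('top'); F.append(bot.read_state()['force'])
s=bot.read_state();print(np.mean(F,0),s['tcp_pos'],s['opening'],s['time'])
E
```

```text
time: 19.0
tcp_pos: [0.4837, 0.187, 0.1568]
tcp_rot: [2.117, 2.321, 0.0]
force: [-4.2, -0.3, 6.3]
opening: 0.0115
[-3.22602044 -0.5052757   7.15535008] [0.48365877 0.18705395 0.15679588] 0.011000046476718768 19.5
```

View pics/c26.png

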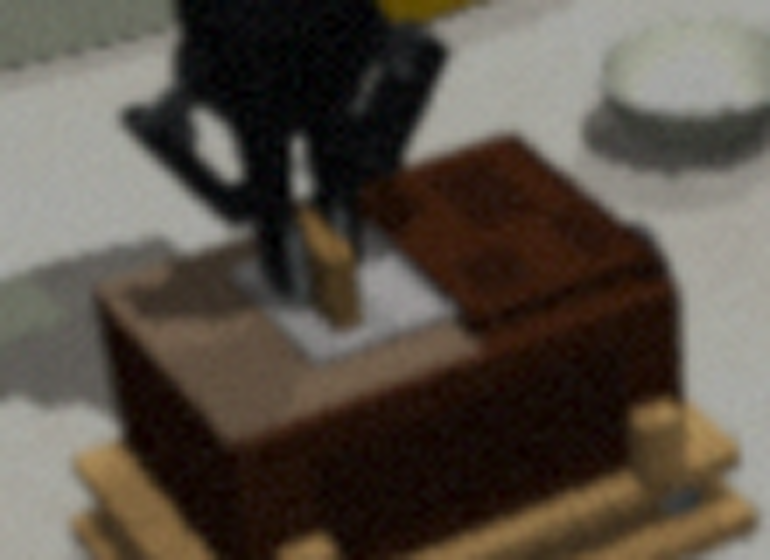

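View pics/c27.png

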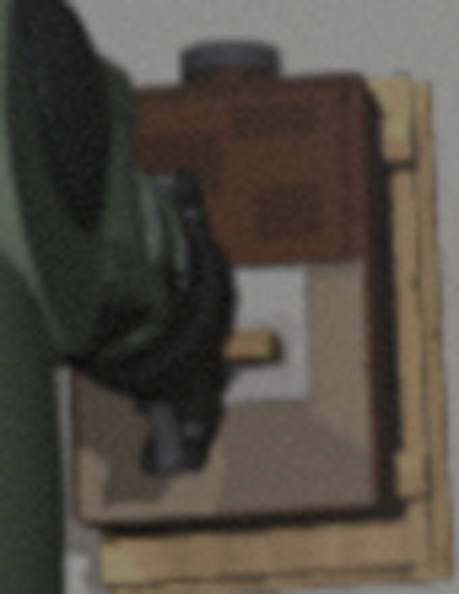

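View pics/side11.png

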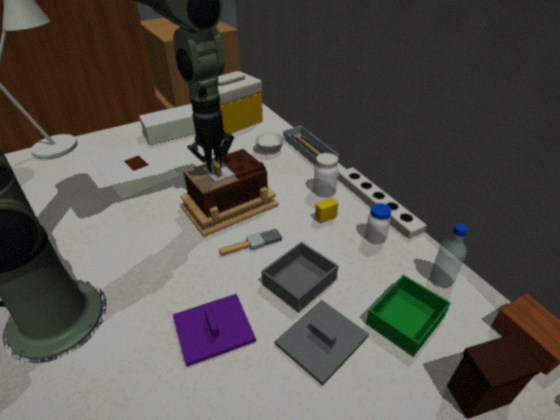

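The net push is about 8 N (7.2 N reading plus about 0.9 N plate weight). The plate is flat under the resting flap and the other items look where they were. Handing in.

```bash
python3 -c "
from cell import bot
bot.sign_off()"
```

```text
the job is handed in; nothing more can be done
```

I handed the job in at about 19.5 s. The gripper is still holding the batten and pressing the plate down under the flap.

- **Lid:** it came straight off and lies flat and right way up on the bench beside the grey box. I released it clear of the green box and the purple lid.
- **Plate position:** the leading edge is about 25 mm under the flap, square and roughly central. The depth comes from a lip distance of 23–24 mm measured in both views plus 48.8 mm of travel; the visible part of the blade in the top picture agrees.
- **Press:** the force reading averaged 7.2 N. Adding the plate's own weight of about 0.9 N gives close to 8 N, and about 1.9 mm of travel below first contact fits the cradle springs. A steady sideways force of about 3 N along −x remained, probably friction; I left it.
- **Flap and other items:** the flap shows no lift in the last pictures, and by eye the brush, tape and look-alikes are where they started.

**Where checks disagreed:** early estimates of the lip position differed between the cameras by up to about 6 mm. I settled this by measuring the plate against the lip in the pictures just before sliding it in, and there the two views agreed to about 1 mm.

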